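# Put returned fittings back into their stock bins

### The arm

A 6-joint arm with a two-finger parallel gripper is mounted at the origin on the work surface. World frame = base frame: x ahead of the robot, y to its left, z up, the work surface at z = 0. Lengths are in m, angles in rad, forces in N, time in s.
With the tool pointing down it reaches from about 0.35 to 0.975 m from the base axis. Payload 4.9 kg.
Tool frame: the origin (TCP) lies at the very end of the fingers, on their centre line; the grasp point (between the pads) lies 19 mm behind it (ctrl.grasp_offset is the distance from the TCP to the grasp point, in m); z points along the fingers, y is the line along which they close (so a half turn about z gives the same grasp; the last joint's range is limited). The gripper opens to 85 mm and grips with 20 to 120 N. Pads are 22 mm wide; open, the fingers measure 114 mm over their backs; the gripper's body (76 mm by 85 mm) begins 54 mm behind the grasp point. The pads swing forward as they close: fully open they stand 13 mm farther back than shut.
Start: joints at [-1.379, 0.053, 1.613, -0, 1.476, -0.119], TCP at [0.191, -0.595, 0.231] pointing down, gripper open.
Joint ranges: [-3.01, 3.01], [-1.01, 2.22], [0.06, 2.58], [-1.02, 4.17], [0.09, 2.62], [-3.14, 3.14]. Speed limits (rad/s): [2.57, 2.57, 3.14, 3.14, 3.14, 3.14].

### API

Orientations are given as a rotation vector (axis times angle).
In Python, from station import ctrl, optics gives the robot as it stands.
- The arm moves only by the shell command python3 -m handwheel 'ROWS' [OPENING] [FORCE]. ROWS is JSON, a list of rows, each an object of numbers: "tx", "ty", "tz": the shift along the tool's x, y, z in mm; "roll": the turn about the tool's z in rad. A call has 1 to 12 rows; each row shifts and turns the commanded pose from where the row before left it, along the tool's axes as they then stand; what a row does not reach is not made up. A row lasts 1/12 s, in which the tool goes at most 41.7 mm and 7.16 degrees, less where a joint would pass 70% of its speed; a pose out of reach is approached as far as the arm can. A call with a gripper value outside its range is refused whole. OPENING is the finger opening in mm, from 0 to 85.4, set as the call begins (- or left out, the last holds). The fingers move at their own pace and stop on an object; FORCE is the grip in N (left out, the last holds). Time passes only in rows, so rows that do not move let the fingers close. It gives the time, the measured TCP pose, the force, the opening and the grip force at its end, in the units of the state.
- ctrl.get_obs(): the state, without advancing time (a new reading comes with each control period).
- optics.get_image(name): name is "side" or "top" or "wrist"; returns (picture, depth): 400x640x3 uint8, red, green, blue; 400x640 float32, m along the optical axis (not along the pixel's ray), 0 where there is no reading.
- optics.camera_params(name): a dict with "mtx" (3x3 intrinsics, pixels), "k1" (the pictures are not rectified: a ray, as slopes to the right and down, at radius r is drawn at 1 + k1 r^2 times it, then the intrinsics apply), "extrinsics" (4x4, takes a point from camera to world coordinates); the wrist camera has in their place "tool_from_camera" (4x4, takes a point from camera to tool coordinates, whose origin is the TCP and whose axes are the flange's). Camera axes: x right, y down, z forward; pixel columns grow to the right and rows downward; lengths in m; the calibration is good to about 2 mm. A picture is of the moment at which its call begins: read the wrist's pose just before it. camera_params takes no time and is no camera call.
- ctrl.finish_job(): hands the job in; it is judged then, once.
The state is a dict: "t": time; "q": joint angles; "dq": joint speeds; "effort": joint torques, N m; "tool_pos": TCP position; "tool_rot": TCP orientation; "contact_force": force on the tool from outside, world axes, zero at the start; "wrist_torque": the same for the moment, N m; "opening": finger opening in m; "grip_force": force on a finger pad.
Only numpy, scipy, OpenCV 4.12 (cv2) and the standard library are available. Lean on these libraries where they do the work, as an engineer would, in place of code of your own. Each camera call takes 0.05 s, during which the arm holds its last target. There are 200 camera calls.

### The job

Put the five returned fittings back into stock: the two brass couplings, the copper elbow, the red-handled valve and the white radiator valve head each go into the bin that already holds their kind. Set each one down gently (do not drop it) on the clear floor in front of the stock, lying flat or standing upright just as that stock does, and nothing on top of anything else. Leave the pressure gauge where it is.

Things in the scene. Friction and masses are not known exactly. Their poses are not given: they have to be found in the camera images.
- coupling_a: Loose straight brass pipe coupling on its side, 44 mm long (its x axis): eight-sided body 29 across flats, 20 long, in the middle, a thinner hexagon nut (24 across flats) at each end. Origin at its centre, 14.5 above what it lies on. About 110 g. Grasp it from above across the middle (fingers closing along y). The two couplings are alike.
- coupling_b: Loose straight brass pipe coupling on its side, 44 mm long (its x axis): eight-sided body 29 across flats, 20 long, in the middle, a thinner hexagon nut (24 across flats) at each end. Origin at its centre, 14.5 above what it lies on. About 110 g. Grasp it from above across the middle (fingers closing along y). The two couplings are alike.
- elbow: Loose copper 90 degree pipe elbow lying flat: two round legs 24 in diameter (a bead 27 in diameter at each mouth) along its +x and +y axes, each reaching 50 from the origin. Origin where the legs' axes cross, 13.5 above what it lies on; z up. About 90 g. Grasp from above across one leg, about 30 out from the origin.
- valve: Loose small brass ball valve with a red butterfly handle on top, standing upright. Brass part 50 long (its x axis), 25 wide and high; handle 46 long (x), 12 wide (y), from 36 to 53 above the underside. Height 54. Origin at the underside below the middle, z up. About 180 g. Grasp from above across the red handle.
- head: Loose white thermostatic radiator valve head, a ribbed round knob standing upright on its steel nut: 48 in diameter from 22 to 66 above the underside, nut 35 in diameter and 15 high, domed top, height 80. Origin at the centre of the underside, z up. About 150 g.
- bin_couplings: Fixed grey steel bin, open top, 140 mm wide (y), walls 2.5. Origin on the counter under the middle of its clear floor (x -57..+55, y -67..+67, floor top z = 3); +x points from the front lip (robot side, white card) to the back. Lip at x -60, 35 high; back wall at x +135, 60 high; sides 35 high to x 0, rising to 60 at x +50. Fixed stock at x +60..+132: four brass couplings lying flat, 29 high.
- bin_elbows: Fixed grey steel bin, open top, 140 mm wide (y), walls 2.5. Origin on the counter under the middle of its clear floor (x -57..+55, y -67..+67, floor top z = 3); +x points from the front lip (robot side, white card) to the back. Lip at x -60, 35 high; back wall at x +135, 60 high; sides 35 high to x 0, rising to 60 at x +50. Fixed stock at x +60..+132: two copper elbows lying flat, 27 high.
- bin_valves: Fixed grey steel bin, open top, 140 mm wide (y), walls 2.5. Origin on the counter under the middle of its clear floor (x -57..+55, y -67..+67, floor top z = 3); +x points from the front lip (robot side, white card) to the back. Lip at x -60, 35 high; back wall at x +135, 60 high; sides 35 high to x 0, rising to 60 at x +50. Fixed stock at x +60..+132: three brass valves, red handles up, 54 high.
- bin_heads: Fixed grey steel bin, open top, 140 mm wide (y), walls 2.5. Origin on the counter under the middle of its clear floor (x -57..+55, y -67..+67, floor top z = 3); +x points from the front lip (robot side, white card) to the back. Lip at x -60, 35 high; back wall at x +135, 60 high; sides 35 high to x 0, rising to 60 at x +50. Fixed stock at x +60..+132: two white valve heads, upright, 80 high.
- gauge: Loose pressure gauge (sizes in mm, as in all entries) lying face up: black round case 52 in diameter and 26 high, white dial with red needle, brass stem reaching 50 from the centre along its +x. Origin at the centre of the underside. It has no bin here and is to stay where it is.
Mind the look-alikes: they are no part of the job. Leave any black or purple look-alike of the coupling_b alone.

How it is judged:
At the end, for the whole second after the job is handed in: Every fitting at rest in its kind's bin, origin within 50 mm (x) and 60 mm (y) of the middle of the clear floor and 6 mm of its resting height there; couplings level, elbow flat (either face up), valve handle up and head upright, within 0.2 rad; gauge within 30 mm of its start (x of coupling_a in the frame of bin_couplings between -0.05 and 0.05 m and y of coupling_a in the frame of bin_couplings between -0.06 and 0.06 m and z of coupling_a in the frame of bin_couplings between 0.0115 and 0.0235 m and linear speed of each of coupling_a, coupling_b, elbow, valve, head below 0.03 m/s and angular speed of each of coupling_a, coupling_b, elbow, valve, head below 0.4 rad/s and angle between coupling_a's own x axis and vertical between 1.37 and 1.77 rad and x of coupling_b in the frame of bin_couplings between -0.05 and 0.05 m and y of coupling_b in the frame of bin_couplings between -0.06 and 0.06 m and z of coupling_b in the frame of bin_couplings between 0.0115 and 0.0235 m and angle between coupling_b's own x axis and vertical between 1.37 and 1.77 rad and x of elbow in the frame of bin_elbows between -0.05 and 0.05 m and y of elbow in the frame of bin_elbows between -0.06 and 0.06 m and z of elbow in the frame of bin_elbows between 0.0105 and 0.0225 m and (angle between elbow's own z axis and vertical below 0.2 rad or angle between elbow's own z axis and vertical above 2.94 rad) and x of valve in the frame of bin_valves between -0.05 and 0.05 m and y of valve in the frame of bin_valves between -0.06 and 0.06 m and z of valve in the frame of bin_valves between -0.003 and 0.009 m and angle between each of valve, head's own z axis and vertical below 0.2 rad and x of head in the frame of bin_heads between -0.05 and 0.05 m and y of head in the frame of bin_heads between -0.06 and 0.06 m and z of head in the frame of bin_heads between -0.003 and 0.009 m and distance of gauge from where it was at the start of the episode below 0.03 m); the robot touches nothing.
It fails at once if a fitting is dropped or flung: it moves faster than 0.8 m/s (a free fall of about 3 cm) while its origin is within 5 cm of the counter ((height (world z) of coupling_a below 0.05 m and linear speed of coupling_a above 0.8 m/s) or (height (world z) of coupling_b below 0.05 m and linear speed of coupling_b above 0.8 m/s) or (height (world z) of elbow below 0.05 m and linear speed of elbow above 0.8 m/s) or (height (world z) of valve below 0.05 m and linear speed of valve above 0.8 m/s) or (height (world z) of head below 0.05 m and linear speed of head above 0.8 m/s)).
It fails at once if the pressure gauge is moved by more than 30 mm (distance of gauge from where it was at the start of the episode above 0.03 m).
It also fails if it takes over 128 s, if anything falls off the work surface, if the arm or the gripper's body presses on something with over 40 N, if the wrist force passes 120 N, or if a joint passes its speed limit or range.

## Working session

There is one attempt and no reset: what is moved stays moved. The work goes in short steps, Python scripts to look and compute and a shell command to move; the robot and the scene stay as the last step left them, time stands still between calls to the robot, and variables do not carry over. Pictures are saved under pics/ and viewed, at most 14 in all, crops included, and the job is handed in when it is done.

```bash
ls; mkdir -p pics
cat > h.py <<'E'
import numpy as np, cv2
from station import ctrl, optics
from scipy.spatial.transform import Rotation as R
def T(o):
    M=np.eye(4);M[:3,:3]=R.from_rotvec(o["tool_rot"]).as_matrix();M[:3,3]=o["tool_pos"];return M
def shot(name):
    o=ctrl.get_obs();im,d=optics.get_image(name);p=optics.camera_params(name)
    E=np.array(p["extrinsics"]) if "extrinsics" in p else T(o)@np.array(p["tool_from_camera"])
    return im,d,np.array(p["mtx"]),p["k1"],E
def save(name,s): np.savez(name,im=s[0],d=s[1],K=s[2],k1=s[3],E=s[4])
def load(name): z=np.load(name+".npz");return z["im"],z["d"],z["K"],float(z["k1"]),z["E"]
def ray(s,u,v):
    dist=np.array([s[3],0,0,0,0]);x,y=cv2.undistortPoints(np.array([[[u,v]]],float),s[2],dist)[0,0]
    return np.array([x,y,1.0])
def atz(s,u,v,z):  # pixel on plane of height z
    r=s[4][:3,:3]@ray(s,u,v);c=s[4][:3,3];return c+r*(z-c[2])/r[2]
def dep(s,u,v):
    z=np.median(s[1][v-1:v+2,u-1:u+2]);return (s[4]@np.append(ray(s,u,v)*z,1))[:3]
def cloud(s):
    H,W=s[1].shape;uv=np.stack(np.meshgrid(np.arange(W),np.arange(H)),-1).reshape(-1,1,2).astype(float)
    xy=cv2.undistortPoints(uv,s[2],np.array([s[3],0,0,0,0])).reshape(-1,2)
    P=np.c_[xy,np.ones(len(xy))]*s[1].reshape(-1,1);P=P@s[4][:3,:3].T+s[4][:3,3]
    P[s[1].ravel()==0]=np.nan;return P.reshape(H,W,3)
def crop(s,u0,v0,u1,v1,k,f): cv2.imwrite(f,cv2.resize(s[0][v0:v1,u0:u1,::-1],None,fx=k,fy=k,interpolation=cv2.INTER_CUBIC))
E
python3 - <<'E'
from h import *
print(ctrl.get_obs(), ctrl.grasp_offset)
for n in("top","side"):
    s=shot(n);save(n,s);crop(s,0,0,640,400,1.25,f"pics/{n}0.png");print(n,s[4].round(3).tolist())
print(optics.camera_params("wrist"))
E
```

```text
pics
{'t': 0.0, 'q': array([-1.37898910e+00,  5.33180653e-02,  1.61424963e+00, -5.35689445e-06,
        1.47601388e+00, -1.19026271e-01]), 'dq': array([ 0.00024982, -0.00028059, -0.00029555, -0.00251442, -0.0012736 ,
       -0.00047075]), 'effort': array([ 1.18922115e-03, -3.93677008e+01, -3.70177031e+01, -2.54681345e-04,
        6.94888717e-03,  7.45317152e-06]), 'tool_pos': array([ 0.19102435, -0.59445394,  0.23011357]), 'tool_rot': array([-3.10176378e+00, -4.85986064e-01,  1.21959541e-04]), 'contact_force': array([ 0.88523443,  0.48122977, -0.01885701]), 'wrist_torque': array([-0.02410654, -0.01508909,  0.00276524]), 'grip_force': 0.0, 'opening': 0.08564730997701683} 0.0187
top [[-0.009, -0.991, 0.132, 0.304], [-1.0, 0.007, -0.015, 0.058], [0.014, -0.132, -0.991, 1.044], [0.0, 0.0, 0.0, 1.0]]
side [[-0.701, -0.518, 0.491, 0.015], [-0.713, 0.522, -0.468, 0.472], [-0.014, -0.678, -0.735, 0.676], [0.0, 0.0, 0.0, 1.0]]
{'mtx': array([[309.91026003,   0.        , 319.80762285],
       [  0.        , 309.91026003, 199.74487888],
       [  0.        ,   0.        ,   1.        ]]), 'k1': -0.0021513870118882194, 'tool_from_camera': array([[ 1.02016712e-03, -9.58302871e-01, -2.85752633e-01,
         7.23970925e-02],
       [ 9.99999281e-01,  1.15766710e-03, -3.12260702e-04,
         6.89184571e-04],
       [ 6.30046749e-04, -2.85752109e-01,  9.58303363e-01,
        -1.43201236e-01],
       [ 0.00000000e+00,  0.00000000e+00,  0.00000000e+00,
         1.00000000e+00]])}
```

View pics/top0.png

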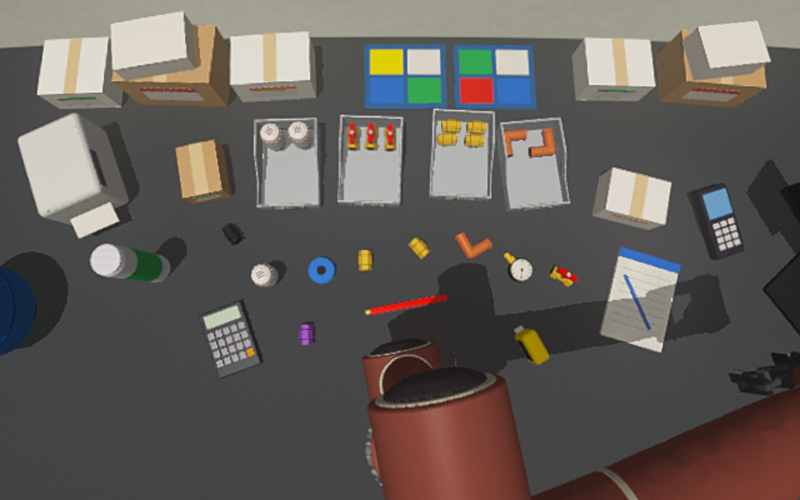

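View pics/side0.png

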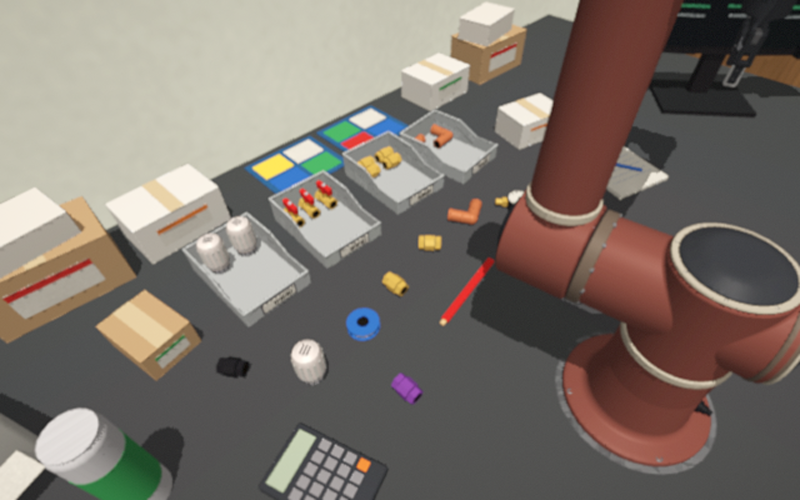

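The top view shows, in viewed pixels: head (264,275), brass couplings (365,260) and (419,247), elbow (473,245), gauge (519,268) and valve (564,276). The look-alikes are black at (233,233) and purple at (306,334), and only the two brass ones fit the coupling description. The bins left to right are heads, valves, couplings and elbows. I'll measure and enlarge.

Run:
```python
from h import *
s=load("top");P=cloud(s);crop(s,190,180,480,235,2.75,"pics/c1.png")
crop(s,190,80,470,245,2.8,"pics/c1.png")
z=P[...,2]
for nm,(u,v) in dict(counter=(230,240),binH=(230,145),binV=(296,145),binC=(368,140),binE=(428,145)).items(): print(nm,dep(s,u,v).round(4))
m=((z>0.008)).astype(np.uint8); m[:172]=0; m[235:]=0; m[:,:170]=0; m[:,480:]=0
n,l,st,_=cv2.connectedComponentsWithStats(m)
for i in range(1,n):
    if st[i,4]<25: continue
    q=P[l==i]; r=cv2.minAreaRect((q[:,:2]*1000).astype(np.float32)); u,v=st[i,:2]+st[i,2:4]/2
    print((u,v),st[i,4],"zmax",q[:,2].max().round(4),"mid",np.round(r[0],1),"size",np.round(r[1],1),"ang",round(r[2],1), "mean col",s[0][l==i].mean(0).round())
# bins: rim points >25mm
for nm,(a,b) in dict(H=(200,262),V=(266,326),C=(340,398),E=(398,458)).items():
    q=P[85:172,a:b].reshape(-1,3);q=q[(q[:,2]>0.022)&(q[:,0]<0.9)]
    r=cv2.minAreaRect((q[:,:2]*1000).astype(np.float32));print(nm,np.round(r[0]),np.round(r[1]),round(r[2],1))
```

```text
counter [ 0.3259  0.2931 -0.0005]
binH [0.6038 0.2988 0.0027]
binV [0.6018 0.1044 0.0042]
binC [ 0.6168 -0.1085  0.002 ]
binE [ 0.6006 -0.2868  0.0047]
(np.float64(186.0), np.float64(187.0)) 168 zmax 0.033 mid [478.3 422.1] size [45.  30.1] ang 36.0 mean col [41. 39. 39.]
(np.float64(379.0), np.float64(196.0)) 307 zmax 0.0304 mid [ 455.6 -130.9] size [60.8 64. ] ang 26.3 mean col [182. 100.  53.]
(np.float64(335.5), np.float64(197.5)) 156 zmax 0.0327 mid [443.4  -6.9] size [42.6 29.2] ang 44.0 mean col [189. 152.  41.]
(np.float64(292.0), np.float64(208.0)) 157 zmax 0.0325 mid [415.4 116.5] size [43.8 26. ] ang 0.1 mean col [192. 154.  45.]
(np.float64(414.5), np.float64(213.5)) 325 zmax 0.0322 mid [ 399.8 -234.3] size [70.7 51.7] ang 15.2 mean col [184. 173. 147.]
(np.float64(257.0), np.float64(216.0)) 327 zmax 0.0215 mid [394.1 215.7] size [54.3 54.1] ang 89.5 mean col [ 56. 113. 182.]
(np.float64(212.0), np.float64(220.0)) 317 zmax 0.0836 mid [380.3 333.1] size [46.9 47.4] ang 7.8 mean col [168. 161. 155.]
(np.float64(450.5), np.float64(220.5)) 204 zmax 0.0575 mid [ 376.2 -333.2] size [52.4 27.6] ang 59.6 mean col [176.  91.  35.]
H [637. 292.] [200. 143.] 1.8
V [642. 104.] [142. 198.] 87.8
C [ 656. -107.] [142. 199.] 87.1
E [ 632. -276.] [202. 144.] 5.2
```

View pics/c1.png

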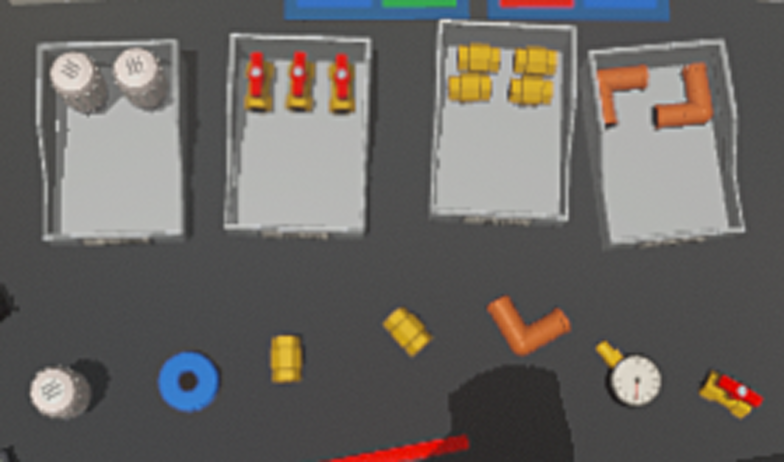

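The crop confirms it: the couplings are the two brass ones at crop (286,358) with yaw about 0° and (407,332) with yaw about 44°. The elbow corner is at (521,350), the valve is around (730,395), and the head is at (60,392). Sizes agree with the spec: 44x29, 61x64 and 52x28. I'll start with the valve.

```bash
cat > go.py <<'E'
import sys; from h import *
x,y,z,ph=map(float,sys.argv[1:5])  # mm, mm, mm, deg (yaw of tool x)
o=ctrl.get_obs();M=T(o);d=M[:3,:3].T@(np.array([x,y,z])/1e3-M[:3,3])*1e3
p=np.degrees(np.arctan2(M[1,0],M[0,0]));e=(p-ph+180)%360-180
# second: translation if roll is done first
Rn=M[:3,:3]@R.from_rotvec([0,0,np.radians(e)]).as_matrix();d2=Rn.T@(np.array([x,y,z])/1e3-M[:3,3])*1e3
print("t %.2f pos %s phi %.1f tilt %.3f q6 %.2f open %.1f grip %.0f"%(o["t"],(M[:3,3]*1e3).round(1),p,np.arccos(-M[2,2]),o["q"][5],o["opening"]*1e3,o["grip_force"]))
print("move now-axes",d.round(1),"after-roll axes",d2.round(1),"roll %.3f"%np.radians(e))
E
python3 go.py 376 -333 150 62
```

```text
t 0.10 pos [ 191.  -594.5  230.2] phi 17.8 tilt 0.002 q6 -0.12 open 85.1 grip 0
move now-axes [ 256.1 -192.3   80.6] after-roll axes [317.6  40.7  80.6] roll -0.771
```

```bash
python3 -m handwheel '[{"tx":32,"ty":-24,"tz":8},{"tx":32,"ty":-24,"tz":8},{"tx":32,"ty":-24,"tz":8},{"tx":32,"ty":-24,"tz":8},{"tx":32,"ty":-24,"tz":8},{"tx":32,"ty":-24,"tz":8},{"tx":32,"ty":-24,"tz":8},{"tx":32,"ty":-24,"tz":8},{"roll":-0.11},{"roll":-0.11},{"roll":-0.11},{"roll":-0.11}]' 
python3 -m handwheel '[{"roll":-0.11},{"roll":-0.11},{"roll":-0.11},{},{}]'
python3 go.py 376 -333 150 62
python3 - <<'E'
from h import *
s=shot("wrist");save("w1",s);crop(s,0,0,640,400,1.25,"pics/w1.png")
P=cloud(s);z=P[...,2]
for lo,hi in((0.045,0.062),(0.015,0.03)):
    k=(z>lo)&(z<hi)&(np.hypot(P[...,0]-.376,P[...,1]+.333)<.05);q=P[k];r=cv2.minAreaRect((q[:,:2]*1000).astype(np.float32));print(k.sum(),r, np.median(q[:,2]))
E
```

```text
t 0.10 pos [ 191.  -594.5  230.2] phi 17.8 tilt 0.002 q6 -0.12 open 85.1 grip 0
move now-axes [ 256.1 -192.3   80.6] after-roll axes [317.6  40.7  80.6] roll -0.771
0 ((0.0, 0.0), (0.0, 0.0), 0.0) nan
0 ((0.0, 0.0), (0.0, 0.0), 0.0) nan$[0]: bad value
$[0]: bad value
  return _methods._mean(a, axis=axis, dtype=dtype,
  ret = ret.dtype.type(ret / rcount)
```

View pics/w1.png

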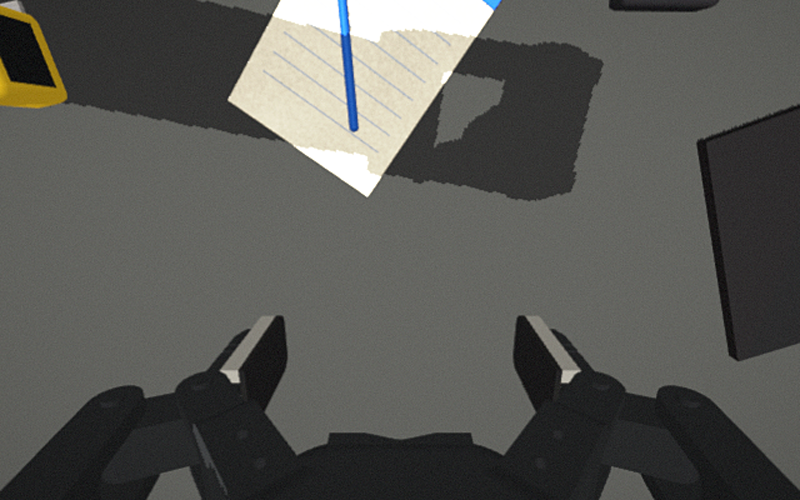

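The picture shows the notepad, (350,100), and the open fingers; the arm did not move. Rows evidently need all four keys.

```bash
python3 -m handwheel '[{"tx":32,"ty":-24,"tz":8,"roll":0},{"tx":32,"ty":-24,"tz":8,"roll":0},{"tx":32,"ty":-24,"tz":8,"roll":0},{"tx":32,"ty":-24,"tz":8,"roll":0},{"tx":32,"ty":-24,"tz":8,"roll":0},{"tx":32,"ty":-24,"tz":8,"roll":0},{"tx":32,"ty":-24,"tz":8,"roll":0},{"tx":32,"ty":-24,"tz":8,"roll":0},{"tx":0,"ty":0,"tz":0,"roll":-0.11},{"tx":0,"ty":0,"tz":0,"roll":-0.11},{"tx":0,"ty":0,"tz":0,"roll":-0.11},{"tx":0,"ty":0,"tz":0,"roll":-0.11}]' && 
python3 -m handwheel '[{"tx":0,"ty":0,"tz":0,"roll":-0.11},{"tx":0,"ty":0,"tz":0,"roll":-0.11},{"tx":0,"ty":0,"tz":0,"roll":-0.11},{"tx":0,"ty":0,"tz":0,"roll":0},{"tx":0,"ty":0,"tz":0,"roll":0}]' && 
python3 go.py 376 -333 150 62
python3 - <<'E'
from h import *
s=shot("wrist");save("w1",s);crop(s,0,0,640,400,1.25,"pics/w2.png")
P=cloud(s);z=P[...,2]
for lo,hi in((0.045,0.062),(0.015,0.03)):
    k=(z>lo)&(z<hi)&(np.hypot(P[...,0]-.376,P[...,1]+.333)<.05);q=P[k];r=cv2.minAreaRect((q[:,:2]*1000).astype(np.float32));print(k.sum(),r, np.median(q[:,2]))
E
```

```text
t: 1.15
tool_pos: [0.3763, -0.3333, 0.1669]
tool_rot: [-2.919, -1.161, 0.0]
contact_force: [-0.4, 0.2, 0.4]
opening: 0.0854
grip_force: 0.0
t: 1.57
tool_pos: [0.376, -0.3338, 0.167]
tool_rot: [-2.696, -1.612, 0.0]
contact_force: [-0.8, -0.8, 0.0]
opening: 0.0853
grip_force: 0.0
t 1.57 pos [ 376.  -333.8  167. ] phi 61.8 tilt 0.000 q6 -0.38 open 85.3 grip 0
move now-axes [ 0.7 -0.4 17. ] after-roll axes [ 0.7 -0.4 17. ] roll -0.004
750 ((375.5089416503906, -333.5865478515625), (45.80683135986328, 15.943791389465332), 62.03009033203125) 0.05318200746127616
660 ((375.7279357910156, -333.5914611816406), (50.77253341674805, 27.3439998626709), 59.3879280090332) 0.021097052381626985
```

View pics/w2.png

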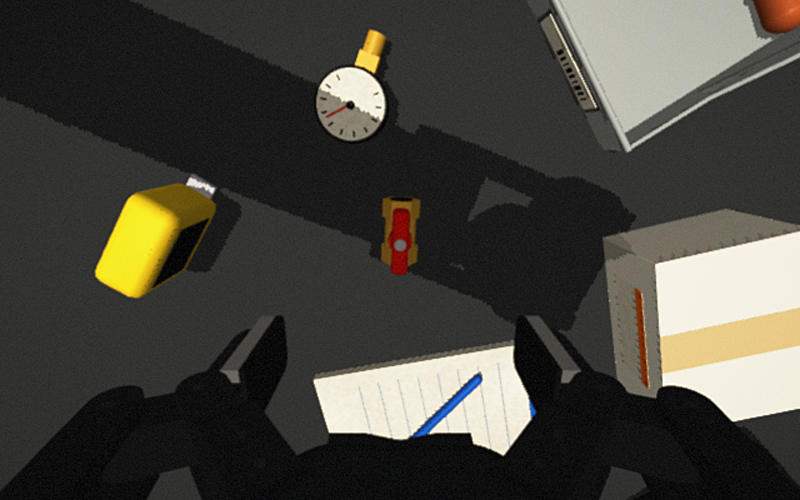

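The wrist view shows the valve upright at (400,238), aligned with the fingers, with wrist depth agreeing to 1 mm. Next I'll descend and grip across the handle.

```bash
python3 -m handwheel '[{"tx":0,"ty":0,"tz":25,"roll":0},{"tx":0,"ty":0,"tz":25,"roll":0},{"tx":0,"ty":0,"tz":25,"roll":0},{"tx":0,"ty":0,"tz":25,"roll":0},{"tx":0,"ty":0,"tz":20,"roll":0},{"tx":0,"ty":0,"tz":11,"roll":0},{"tx":0,"ty":0,"tz":5,"roll":0},{"tx":0,"ty":0,"tz":0,"roll":0}]' 50 && 
python3 -m handwheel '[{"tx":0,"ty":0,"tz":0,"roll":0},{"tx":0,"ty":0,"tz":0,"roll":0},{"tx":0,"ty":0,"tz":0,"roll":0},{"tx":0,"ty":0,"tz":0,"roll":0},{"tx":0,"ty":0,"tz":0,"roll":0},{"tx":0,"ty":0,"tz":0,"roll":0},{"tx":0,"ty":0,"tz":0,"roll":0},{"tx":0,"ty":0,"tz":0,"roll":0}]' 5 50 &&
python3 go.py 595 104 130 -2
```

```text
t: 2.28
tool_pos: [0.3757, -0.3335, 0.0304]
tool_rot: [-2.693, -1.614, 0.001]
contact_force: [0.4, -0.1, 0.9]
opening: 0.05
grip_force: 0.0
t: 2.95
tool_pos: [0.3767, -0.3347, 0.033]
tool_rot: [2.692, 1.615, 0.0]
contact_force: [-2.4, 0.3, 5.6]
opening: 0.0108
grip_force: 48.6
t 2.95 pos [ 376.7 -334.7   33. ] phi 61.9 tilt 0.002 q6 -0.38 open 10.8 grip 49
move now-axes [489.8 -13.8 -97.5] after-roll axes [ 203.  -446.   -97.5] roll 1.116
```

```bash
python3 -m handwheel '[{"tx":0,"ty":0,"tz":-10,"roll":0},{"tx":0,"ty":0,"tz":-25,"roll":0},{"tx":0,"ty":0,"tz":-35,"roll":0},{"tx":20,"ty":0,"tz":-27,"roll":0},{"tx":35,"ty":-1,"tz":0,"roll":0},{"tx":35,"ty":-1,"tz":0,"roll":0},{"tx":40,"ty":-2,"tz":0,"roll":0},{"tx":40,"ty":-2,"tz":0,"roll":0},{"tx":40,"ty":-2,"tz":0,"roll":0},{"tx":40,"ty":-2,"tz":0,"roll":0},{"tx":40,"ty":-2,"tz":0,"roll":0},{"tx":40,"ty":-2,"tz":0,"roll":0}]' && 
python3 -m handwheel '[{"tx":40,"ty":0,"tz":0,"roll":0},{"tx":40,"ty":0,"tz":0,"roll":0},{"tx":40,"ty":0,"tz":0,"roll":0},{"tx":35,"ty":0,"tz":0,"roll":0},{"tx":5,"ty":0,"tz":0,"roll":0.11},{"tx":0,"ty":0,"tz":0,"roll":0.11},{"tx":0,"ty":0,"tz":0,"roll":0.11},{"tx":0,"ty":0,"tz":0,"roll":0.11},{"tx":0,"ty":0,"tz":0,"roll":0.11},{"tx":0,"ty":0,"tz":0,"roll":0.11},{"tx":0,"ty":0,"tz":0,"roll":0.11},{"tx":0,"ty":0,"tz":0,"roll":0.11}]' &&
python3 -m handwheel '[{"tx":0,"ty":0,"tz":0,"roll":0.11},{"tx":0,"ty":0,"tz":0,"roll":0.11},{"tx":0,"ty":0,"tz":0,"roll":0},{"tx":0,"ty":0,"tz":0,"roll":0}]' &&
python3 go.py 595 104 36 -2
```

```text
t: 3.95
tool_pos: [0.5194, -0.0341, 0.1287]
tool_rot: [2.693, 1.616, 0.001]
contact_force: [1.4, -0.4, -2.1]
opening: 0.0109
grip_force: 48.9
t: 4.95
tool_pos: [0.5941, 0.1051, 0.1284]
tool_rot: [-3.126, -0.306, 0.001]
contact_force: [0.0, -0.4, -1.6]
opening: 0.0111
grip_force: 48.9
t: 5.28
tool_pos: [0.5942, 0.105, 0.1284]
tool_rot: [-3.141, 0.026, 0.0]
contact_force: [-1.0, 0.4, -2.3]
opening: 0.0111
grip_force: 48.9
t 5.28 pos [594.2 105.  128.4] phi -0.9 tilt 0.000 q6 1.64 open 11.1 grip 49
move now-axes [ 0.8  1.  92.4] after-roll axes [ 0.9  1.  92.4] roll 0.018
```

```bash
python3 -m handwheel '[{"tx":0,"ty":0,"tz":20,"roll":0},{"tx":0,"ty":0,"tz":25,"roll":0},{"tx":0,"ty":0,"tz":20,"roll":0},{"tx":0,"ty":0,"tz":15,"roll":0},{"tx":0,"ty":0,"tz":8,"roll":0},{"tx":0,"ty":0,"tz":2,"roll":0},{"tx":0,"ty":0,"tz":0,"roll":0}]' && 
python3 -m handwheel '[{"tx":0,"ty":0,"tz":1,"roll":0},{"tx":0,"ty":0,"tz":1,"roll":0},{"tx":0,"ty":0,"tz":0,"roll":0}]'
```

```text
t: 5.87
tool_pos: [0.5943, 0.105, 0.0381]
tool_rot: [3.141, -0.029, -0.001]
contact_force: [0.1, 0.3, -1.9]
opening: 0.0111
grip_force: 48.8
t: 6.12
tool_pos: [0.5952, 0.105, 0.0375]
tool_rot: [-3.141, 0.03, -0.003]
contact_force: [0.5, 0.6, -1.9]
opening: 0.0108
grip_force: 48.8
```

```bash
python3 -m handwheel '[{"tx":0,"ty":0,"tz":1,"roll":0},{"tx":0,"ty":0,"tz":0,"roll":0},{"tx":0,"ty":0,"tz":0,"roll":0}]'; python3 go.py 595 104 36 -2
```

```text
t: 6.37
tool_pos: [0.5952, 0.1051, 0.0363]
tool_rot: [-3.141, 0.03, -0.003]
contact_force: [1.0, 0.1, 1.8]
opening: 0.0109
grip_force: 49.0
t 6.37 pos [595.2 105.1  36.3] phi -1.1 tilt 0.002 q6 1.64 open 10.9 grip 49
move now-axes [-0.2  1.1  0.3] after-roll axes [-0.2  1.1  0.3] roll 0.016
```

```bash
python3 -m handwheel '[{"tx":0,"ty":0,"tz":0,"roll":0},{"tx":0,"ty":0,"tz":0,"roll":0},{"tx":0,"ty":0,"tz":0,"roll":0},{"tx":0,"ty":0,"tz":0,"roll":0},{"tx":0,"ty":0,"tz":0,"roll":0},{"tx":0,"ty":0,"tz":-10,"roll":0},{"tx":0,"ty":0,"tz":-30,"roll":0},{"tx":0,"ty":0,"tz":-40,"roll":0},{"tx":0,"ty":0,"tz":-40,"roll":0},{"tx":-30,"ty":-25,"tz":-5,"roll":0},{"tx":-30,"ty":-28,"tz":0,"roll":0},{"tx":-30,"ty":-28,"tz":0,"roll":0}]' 45 && 
python3 -m handwheel '[{"tx":-25,"ty":-28,"tz":0,"roll":0},{"tx":-25,"ty":-28,"tz":0,"roll":0},{"tx":-25,"ty":-28,"tz":0,"roll":0},{"tx":-25,"ty":-28,"tz":0,"roll":0},{"tx":-25,"ty":-28,"tz":0,"roll":0},{"tx":0,"ty":0,"tz":0,"roll":0},{"tx":0,"ty":0,"tz":0,"roll":0}]' 85 &&
python3 go.py 380 333 28 0
python3 - <<'E'
from h import *
s=shot("wrist");save("w3",s);crop(s,0,0,640,400,1.0,"pics/w3.png")
P=cloud(s);z=P[...,2]
k=(z>.04)&(z<.09)&(np.hypot(P[...,0]-.38,P[...,1]-.333)<.04);q=P[k];r=cv2.minAreaRect((q[:,:2]*1000).astype(np.float32));print(k.sum(),r,q[:,2].max())
E
```

```text
t: 7.37
tool_pos: [0.5062, 0.1883, 0.163]
tool_rot: [-3.14, 0.033, -0.006]
contact_force: [0.2, 0.5, 0.5]
opening: 0.0448
grip_force: 0.0
t: 7.95
tool_pos: [0.3827, 0.3312, 0.1611]
tool_rot: [-3.141, 0.024, -0.002]
contact_force: [0.5, 0.0, 0.5]
opening: 0.0849
grip_force: 0.0
t 7.95 pos [382.7 331.2 161.1] phi -0.9 tilt 0.001 q6 2.15 open 84.9 grip 0
move now-axes [ -2.9  -1.7 133.1] after-roll axes [ -2.8  -1.7 133.1] roll -0.015
2903 ((381.0322570800781, 335.42144775390625), (47.26577377319336, 46.54326629638672), 85.43611907958984) 0.0829903415124949
```

View pics/w3.png

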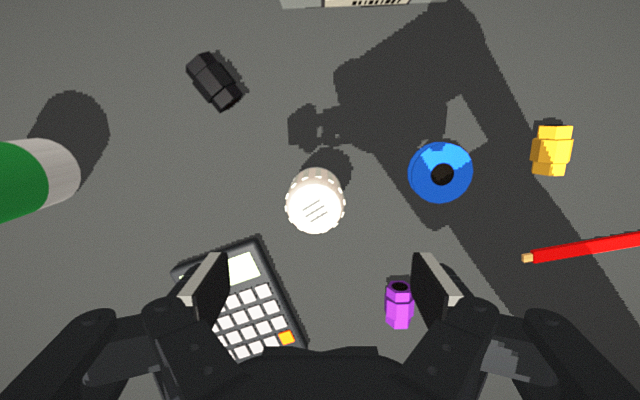

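The head is at (315,203), upright, between the blue ring and the black look-alike with clear space for the fingers.

```bash
python3 -m handwheel '[{"tx":-2,"ty":-3,"tz":20,"roll":0},{"tx":0,"ty":0,"tz":30,"roll":0},{"tx":0,"ty":0,"tz":30,"roll":0},{"tx":0,"ty":0,"tz":25,"roll":0},{"tx":0,"ty":0,"tz":20,"roll":0},{"tx":0,"ty":0,"tz":10,"roll":0},{"tx":0,"ty":0,"tz":0,"roll":0}]' && 
python3 -m handwheel '[{"tx":0,"ty":0,"tz":0,"roll":0},{"tx":0,"ty":0,"tz":0,"roll":0},{"tx":0,"ty":0,"tz":0,"roll":0},{"tx":0,"ty":0,"tz":0,"roll":0},{"tx":0,"ty":0,"tz":0,"roll":0},{"tx":0,"ty":0,"tz":0,"roll":0},{"tx":0,"ty":0,"tz":0,"roll":0},{"tx":0,"ty":0,"tz":0,"roll":0}]' 35 50 &&
python3 go.py 590 291 150 1.8
```

```text
t: 8.58
tool_pos: [0.381, 0.331, 0.0228]
tool_rot: [3.138, -0.034, -0.007]
contact_force: [-0.4, 0.6, 0.2]
opening: 0.0853
grip_force: 0.0
t: 9.25
tool_pos: [0.3834, 0.334, 0.0275]
tool_rot: [-3.14, 0.03, -0.006]
contact_force: [-0.2, -1.7, 6.3]
opening: 0.0453
grip_force: 51.9
t 9.25 pos [383.4 334.   27.5] phi -1.1 tilt 0.004 q6 2.16 open 45.3 grip 52
move now-axes [ 207.8   38.9 -121.8] after-roll axes [ 205.6   49.3 -121.8] roll -0.050
```

```bash
python3 -m handwheel '[{"tx":0,"ty":0,"tz":-10,"roll":0},{"tx":0,"ty":0,"tz":-25,"roll":0},{"tx":0,"ty":0,"tz":-35,"roll":0},{"tx":0,"ty":0,"tz":-35,"roll":0},{"tx":25,"ty":5,"tz":-15,"roll":0},{"tx":35,"ty":6,"tz":0,"roll":0},{"tx":35,"ty":7,"tz":0,"roll":0},{"tx":35,"ty":7,"tz":0,"roll":0},{"tx":35,"ty":7,"tz":0,"roll":0},{"tx":25,"ty":4,"tz":0,"roll":0},{"tx":17,"ty":3,"tz":0,"roll":-0.05},{"tx":0,"ty":0,"tz":0,"roll":0}]' && 
python3 -m handwheel '[{"tx":0,"ty":0,"tz":0,"roll":0},{"tx":0,"ty":0,"tz":0,"roll":0}]' &&
python3 go.py 590 291 30 1.8
```

```text
t: 10.25
tool_pos: [0.5906, 0.2889, 0.1454]
tool_rot: [3.141, 0.047, 0.001]
contact_force: [-0.4, 0.1, -0.5]
opening: 0.0457
grip_force: 51.5
t: 10.42
tool_pos: [0.587, 0.2903, 0.145]
tool_rot: [3.141, 0.048, -0.002]
contact_force: [-0.1, 0.0, -1.3]
opening: 0.046
grip_force: 51.5
t 10.42 pos [587.  290.3 145. ] phi 1.8 tilt 0.001 q6 1.89 open 46.0 grip 52
move now-axes [  3.2  -0.7 115. ] after-roll axes [  3.2  -0.7 115. ] roll -0.001
```

```bash
python3 -m handwheel '[{"tx":2,"ty":0,"tz":20,"roll":0},{"tx":0,"ty":0,"tz":30,"roll":0},{"tx":0,"ty":0,"tz":30,"roll":0},{"tx":0,"ty":0,"tz":20,"roll":0},{"tx":0,"ty":0,"tz":9,"roll":0},{"tx":0,"ty":0,"tz":3,"roll":0},{"tx":0,"ty":0,"tz":0,"roll":0},{"tx":0,"ty":0,"tz":0,"roll":0}]' && 
python3 -m handwheel '[{"tx":0,"ty":0,"tz":1,"roll":0},{"tx":0,"ty":0,"tz":0,"roll":0},{"tx":0,"ty":0,"tz":0,"roll":0}]'
```

```text
t: 11.08
tool_pos: [0.5908, 0.2909, 0.0353]
tool_rot: [-3.14, -0.049, -0.004]
contact_force: [-0.6, 0.6, 0.0]
opening: 0.0457
grip_force: 51.5
t: 11.33
tool_pos: [0.5908, 0.2905, 0.0337]
tool_rot: [-3.141, -0.048, -0.003]
contact_force: [0.3, -0.2, -1.7]
opening: 0.0453
grip_force: 51.5
```

```bash
python3 -m handwheel '[{"tx":0,"ty":0,"tz":1.5,"roll":0},{"tx":0,"ty":0,"tz":0,"roll":0},{"tx":0,"ty":0,"tz":0,"roll":0}]';  python3 -m handwheel '[{"tx":0,"ty":0,"tz":1,"roll":0},{"tx":0,"ty":0,"tz":0,"roll":0},{"tx":0,"ty":0,"tz":0,"roll":0}]'; python3 -m handwheel '[{"tx":0,"ty":0,"tz":1,"roll":0},{"tx":0,"ty":0,"tz":0,"roll":0},{"tx":0,"ty":0,"tz":0,"roll":0}]'
```

```text
t: 11.58
tool_pos: [0.5899, 0.2901, 0.0307]
tool_rot: [3.141, 0.048, -0.0]
contact_force: [-0.2, 0.2, -1.5]
opening: 0.0457
grip_force: 51.5
t: 11.83
tool_pos: [0.5901, 0.2902, 0.0306]
tool_rot: [3.141, 0.048, 0.0]
contact_force: [-3.1, -1.2, 4.5]
opening: 0.0461
grip_force: 51.9
t: 12.08
tool_pos: [0.5902, 0.2903, 0.0305]
tool_rot: [3.141, 0.049, -0.0]
contact_force: [-4.7, -1.1, 9.6]
opening: 0.0459
grip_force: 52.7
```

```bash
python3 -m handwheel '[{"tx":0,"ty":0,"tz":-1,"roll":0},{"tx":0,"ty":0,"tz":0,"roll":0},{"tx":0,"ty":0,"tz":0,"roll":0},{"tx":0,"ty":0,"tz":0,"roll":0},{"tx":0,"ty":0,"tz":0,"roll":0},{"tx":0,"ty":0,"tz":-10,"roll":0},{"tx":0,"ty":0,"tz":-30,"roll":0},{"tx":0,"ty":0,"tz":-40,"roll":0},{"tx":0,"ty":0,"tz":-40,"roll":0},{"tx":-25,"ty":20,"tz":-10,"roll":0.03},{"tx":-30,"ty":30,"tz":0,"roll":0},{"tx":-30,"ty":30,"tz":0,"roll":0}]' 65 && 
python3 -m handwheel '[{"tx":-30,"ty":30,"tz":0,"roll":0},{"tx":-30,"ty":30,"tz":0,"roll":0},{"tx":-30,"ty":30,"tz":0,"roll":0},{"tx":0,"ty":4,"tz":0,"roll":0},{"tx":0,"ty":0,"tz":0,"roll":0},{"tx":0,"ty":0,"tz":0,"roll":0}]'  &&
python3 go.py 415 116.5 5 0
python3 - <<'E'
from h import *
s=shot("wrist");save("w4",s);crop(s,0,0,640,400,1.0,"pics/w4.png")
P=cloud(s);z=P[...,2]
k=(z>.008)&(z<.04)&(np.hypot(P[...,0]-.415,P[...,1]-.116)<.04);q=P[k];r=cv2.minAreaRect((q[:,:2]*1000).astype(np.float32));print(k.sum(),r,q[:,2].max())
E
```

```text
t: 13.08
tool_pos: [0.5072, 0.2104, 0.1627]
tool_rot: [-3.141, -0.003, -0.007]
contact_force: [-1.0, -1.5, 1.0]
opening: 0.0654
grip_force: 0.0
t: 13.58
tool_pos: [0.4191, 0.118, 0.161]
tool_rot: [-3.141, 0.0, -0.004]
contact_force: [0.9, -0.3, -0.2]
opening: 0.0647
grip_force: 0.0
t 13.58 pos [419.1 118.  161. ] phi -0.0 tilt 0.003 q6 1.67 open 64.7 grip 0
move now-axes [ -4.5   1.6 155.9] after-roll axes [ -4.5   1.6 155.9] roll -0.000
1425 ((415.16650390625, 116.3893814086914), (44.193180084228516, 28.809885025024414), 0.8221589922904968) 0.03132405114242165
```

View pics/w4.png

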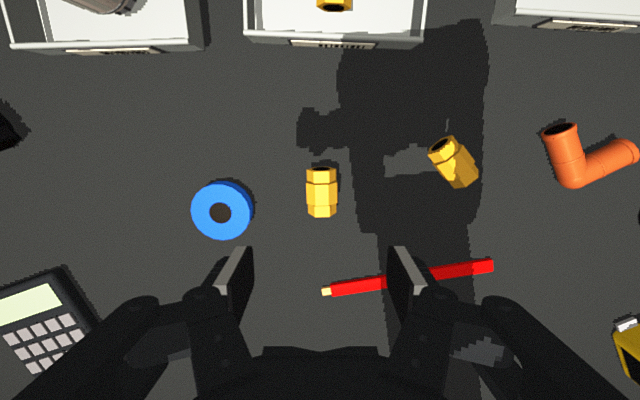

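The brass coupling is at (322,192), aligned with the fingers. Its measured centre is (415.2,116.4), yaw 0.8°, and 44x29 matches the spec. I'll grip it.

```bash
python3 -m handwheel '[{"tx":-4,"ty":2,"tz":25,"roll":-0.01},{"tx":0,"ty":0,"tz":35,"roll":0},{"tx":0,"ty":0,"tz":35,"roll":0},{"tx":0,"ty":0,"tz":30,"roll":0},{"tx":0,"ty":0,"tz":20,"roll":0},{"tx":0,"ty":0,"tz":9,"roll":0},{"tx":0,"ty":0,"tz":0,"roll":0}]' && 
python3 -m handwheel '[{"tx":0,"ty":0,"tz":0,"roll":0},{"tx":0,"ty":0,"tz":0,"roll":0},{"tx":0,"ty":0,"tz":0,"roll":0},{"tx":0,"ty":0,"tz":0,"roll":0},{"tx":0,"ty":0,"tz":0,"roll":0},{"tx":0,"ty":0,"tz":0,"roll":0},{"tx":0,"ty":0,"tz":0,"roll":0}]' 20 50 &&
python3 go.py 619 -73 110 87
```

```text
t: 14.22
tool_pos: [0.4133, 0.1165, 0.0037]
tool_rot: [3.141, 0.019, -0.008]
contact_force: [-0.2, 0.0, 0.5]
opening: 0.0652
grip_force: 0.0
t: 14.8
tool_pos: [0.4165, 0.1163, 0.008]
tool_rot: [-3.141, -0.017, -0.007]
contact_force: [0.1, 0.5, 5.8]
opening: 0.0279
grip_force: 50.1
t 14.80 pos [416.5 116.3   8. ] phi 0.6 tilt 0.005 q6 1.66 open 27.9 grip 50
move now-axes [ 200.9  191.4 -101.2] after-roll axes [-178.4  212.6 -101.2] roll -1.508
```

```bash
python3 -m handwheel '[{"tx":0,"ty":0,"tz":-10,"roll":0},{"tx":0,"ty":0,"tz":-25,"roll":0},{"tx":0,"ty":0,"tz":-35,"roll":0},{"tx":10,"ty":10,"tz":-30,"roll":0},{"tx":25,"ty":25,"tz":-5,"roll":0},{"tx":28,"ty":26,"tz":0,"roll":0},{"tx":28,"ty":26,"tz":0,"roll":0},{"tx":28,"ty":26,"tz":0,"roll":0},{"tx":28,"ty":26,"tz":0,"roll":0},{"tx":28,"ty":26,"tz":0,"roll":0},{"tx":26,"ty":26,"tz":0,"roll":0},{"tx":0,"ty":0,"tz":0,"roll":-0.12}]' && 
python3 -m handwheel '[{"tx":0,"ty":0,"tz":0,"roll":-0.12},{"tx":0,"ty":0,"tz":0,"roll":-0.12},{"tx":0,"ty":0,"tz":0,"roll":-0.12},{"tx":0,"ty":0,"tz":0,"roll":-0.12},{"tx":0,"ty":0,"tz":0,"roll":-0.12},{"tx":0,"ty":0,"tz":0,"roll":-0.12},{"tx":0,"ty":0,"tz":0,"roll":-0.12},{"tx":0,"ty":0,"tz":0,"roll":-0.12},{"tx":0,"ty":0,"tz":0,"roll":-0.12},{"tx":0,"ty":0,"tz":0,"roll":-0.12},{"tx":0,"ty":0,"tz":0,"roll":-0.12},{"tx":0,"ty":0,"tz":0,"roll":-0.07}]'  &&python3 -m handwheel '[{"tx":0,"ty":0,"tz":0,"roll":0},{"tx":0,"ty":0,"tz":0,"roll":0}]' && python3 go.py 619 -73 11 87
```

```text
t: 15.8
tool_pos: [0.6208, -0.0776, 0.1113]
tool_rot: [3.133, 0.202, 0.004]
contact_force: [-1.4, 0.7, -1.3]
opening: 0.0277
grip_force: 49.6
t: 16.8
tool_pos: [0.6169, -0.0728, 0.1112]
tool_rot: [-2.27, -2.171, 0.001]
contact_force: [1.1, -0.2, -0.9]
opening: 0.0275
grip_force: 49.5
t: 16.97
tool_pos: [0.6171, -0.0727, 0.1111]
tool_rot: [-2.278, -2.163, 0.0]
contact_force: [-0.4, 0.3, -1.2]
opening: 0.0271
grip_force: 49.5
t 16.97 pos [617.1 -72.7 111.1] phi 87.0 tilt 0.000 q6 -0.19 open 27.1 grip 50
move now-axes [ -0.2   1.9 100.1] after-roll axes [ -0.2   1.9 100.1] roll 0.000
```

```bash
python3 -m handwheel '[{"tx":0,"ty":2,"tz":20,"roll":0},{"tx":0,"ty":0,"tz":30,"roll":0},{"tx":0,"ty":0,"tz":25,"roll":0},{"tx":0,"ty":0,"tz":13,"roll":0},{"tx":0,"ty":0,"tz":7,"roll":0},{"tx":0,"ty":0,"tz":2,"roll":0},{"tx":0,"ty":0,"tz":0,"roll":0},{"tx":0,"ty":0,"tz":0,"roll":0}]' && 
python3 -m handwheel '[{"tx":0,"ty":0,"tz":1,"roll":0},{"tx":0,"ty":0,"tz":0,"roll":0},{"tx":0,"ty":0,"tz":0,"roll":0}]'; python3 -m handwheel '[{"tx":0,"ty":0,"tz":1,"roll":0},{"tx":0,"ty":0,"tz":0,"roll":0},{"tx":0,"ty":0,"tz":0,"roll":0}]'
```

```text
t: 17.63
tool_pos: [0.6208, -0.0732, 0.0156]
tool_rot: [2.275, 2.163, 0.002]
contact_force: [0.6, 0.2, -0.0]
opening: 0.0277
grip_force: 49.5
t: 17.88
tool_pos: [0.6201, -0.0731, 0.0138]
tool_rot: [2.275, 2.164, 0.001]
contact_force: [0.0, -0.4, -1.0]
opening: 0.0279
grip_force: 49.5
t: 18.13
tool_pos: [0.6194, -0.0729, 0.0118]
tool_rot: [-2.276, -2.165, 0.0]
contact_force: [0.7, -0.0, -0.0]
opening: 0.0276
grip_force: 49.5
```

```bash
python3 -m handwheel '[{"tx":0,"ty":0,"tz":1,"roll":0},{"tx":0,"ty":0,"tz":0,"roll":0},{"tx":0,"ty":0,"tz":0,"roll":0}]'; python3 -m handwheel '[{"tx":0,"ty":0,"tz":0.7,"roll":0},{"tx":0,"ty":0,"tz":0,"roll":0},{"tx":0,"ty":0,"tz":0,"roll":0}]'
```

```text
t: 18.38
tool_pos: [0.6196, -0.0729, 0.0111]
tool_rot: [2.276, 2.165, 0.0]
contact_force: [-0.2, 0.4, 1.3]
opening: 0.0277
grip_force: 49.8
t: 18.63
tool_pos: [0.6196, -0.073, 0.0111]
tool_rot: [-2.276, -2.165, 0.0]
contact_force: [-3.8, 0.1, 7.1]
opening: 0.0278
grip_force: 50.3
```

```bash
python3 -m handwheel '[{"tx":0,"ty":0,"tz":-0.7,"roll":0},{"tx":0,"ty":0,"tz":0,"roll":0},{"tx":0,"ty":0,"tz":0,"roll":0},{"tx":0,"ty":0,"tz":-10,"roll":0},{"tx":0,"ty":0,"tz":-30,"roll":0},{"tx":0,"ty":0,"tz":-40,"roll":0},{"tx":0,"ty":0,"tz":-40,"roll":0},{"tx":8,"ty":-25,"tz":-20,"roll":0},{"tx":12,"ty":-35,"tz":-5,"roll":0},{"tx":12,"ty":-35,"tz":0,"roll":0},{"tx":12,"ty":-35,"tz":0,"roll":0},{"tx":12,"ty":-35,"tz":0,"roll":0}]' 46 && 
python3 -m handwheel '[{"tx":2,"ty":-15,"tz":0,"roll":0.11},{"tx":0,"ty":0,"tz":0,"roll":0.11},{"tx":0,"ty":0,"tz":0,"roll":0.11},{"tx":0,"ty":0,"tz":0,"roll":0.11},{"tx":0,"ty":0,"tz":0,"roll":0.11},{"tx":0,"ty":0,"tz":0,"roll":0.11},{"tx":0,"ty":0,"tz":0,"roll":0.09},{"tx":0,"ty":0,"tz":0,"roll":0},{"tx":0,"ty":0,"tz":0,"roll":0}]' 65  &&
python3 go.py 443.4 -6.9 5 44
python3 - <<'E'
from h import *
s=shot("wrist");save("w5",s);crop(s,0,0,640,400,1.0,"pics/w5.png")
P=cloud(s);z=P[...,2]
k=(z>.008)&(z<.04)&(np.hypot(P[...,0]-.443,P[...,1]+.007)<.04);q=P[k];r=cv2.minAreaRect((q[:,:2]*1000).astype(np.float32));print(k.sum(),r,q[:,2].max())
E
```

```text
t: 19.63
tool_pos: [0.4561, -0.0083, 0.1565]
tool_rot: [2.276, 2.164, 0.001]
contact_force: [0.0, 0.6, 0.4]
opening: 0.0459
grip_force: 0.0
t: 20.38
tool_pos: [0.4426, -0.006, 0.1563]
tool_rot: [2.909, 1.184, 0.001]
contact_force: [-0.1, -0.7, 0.4]
opening: 0.0649
grip_force: 0.0
t 20.38 pos [442.6  -6.  156.3] phi 44.3 tilt 0.001 q6 0.62 open 64.9 grip 0
move now-axes [ -0.2   1.1 151.3] after-roll axes [ -0.2   1.1 151.3] roll 0.005
1468 ((443.1252746582031, -6.864360809326172), (44.28268051147461, 28.885164260864258), 42.193572998046875) 0.03158854694410612
```

View pics/w5.png

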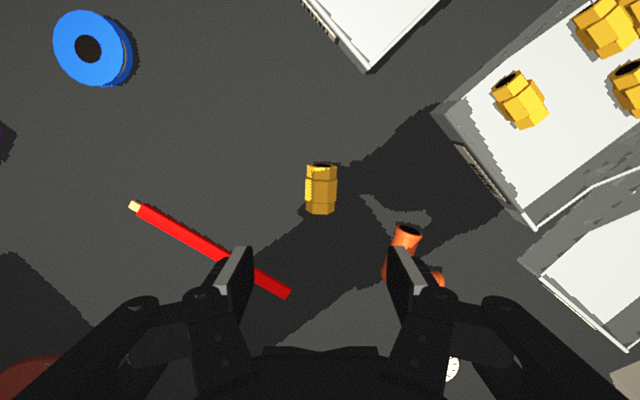

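Coupling B is at (321,188) between the fingers, and coupling A lies flat in its bin at (520,100). Gripping B.

```bash
python3 -m handwheel '[{"tx":0,"ty":1,"tz":25,"roll":0.03},{"tx":0,"ty":0,"tz":35,"roll":0},{"tx":0,"ty":0,"tz":35,"roll":0},{"tx":0,"ty":0,"tz":28,"roll":0},{"tx":0,"ty":0,"tz":18,"roll":0},{"tx":0,"ty":0,"tz":9,"roll":0},{"tx":0,"ty":0,"tz":0,"roll":0}]' && 
python3 -m handwheel '[{"tx":0,"ty":0,"tz":0,"roll":0},{"tx":0,"ty":0,"tz":0,"roll":0},{"tx":0,"ty":0,"tz":0,"roll":0},{"tx":0,"ty":0,"tz":0,"roll":0},{"tx":0,"ty":0,"tz":0,"roll":0},{"tx":0,"ty":0,"tz":0,"roll":0},{"tx":0,"ty":0,"tz":0,"roll":0}]' 20 50 &&
python3 go.py 617 -137 120 87
```

```text
t: 21.02
tool_pos: [0.4414, -0.0064, 0.0037]
tool_rot: [-2.926, -1.138, 0.006]
contact_force: [-0.3, -0.1, -0.8]
opening: 0.065
grip_force: 0.0
t: 21.6
tool_pos: [0.4452, -0.007, 0.0079]
tool_rot: [2.927, 1.137, 0.005]
contact_force: [-0.5, -0.5, 6.7]
opening: 0.0277
grip_force: 50.3
t 21.60 pos [445.2  -7.    7.9] phi 42.5 tilt 0.004 q6 0.65 open 27.7 grip 50
move now-axes [  39.3  212.2 -111.3] after-roll axes [-120.9  178.8 -111.3] roll -0.777
```

```bash
python3 -m handwheel '[{"tx":0,"ty":0,"tz":-10,"roll":0},{"tx":0,"ty":0,"tz":-25,"roll":0},{"tx":0,"ty":0,"tz":-35,"roll":0},{"tx":0,"ty":0,"tz":-35,"roll":0},{"tx":5,"ty":28,"tz":-6,"roll":0},{"tx":7,"ty":36,"tz":0,"roll":0},{"tx":7,"ty":37,"tz":0,"roll":0},{"tx":7,"ty":37,"tz":0,"roll":0},{"tx":7,"ty":37,"tz":0,"roll":0},{"tx":6,"ty":37,"tz":0,"roll":0},{"tx":0,"ty":0,"tz":0,"roll":-0.12},{"tx":0,"ty":0,"tz":0,"roll":-0.12}]' && 
python3 -m handwheel '[{"tx":0,"ty":0,"tz":0,"roll":-0.12},{"tx":0,"ty":0,"tz":0,"roll":-0.12},{"tx":0,"ty":0,"tz":0,"roll":-0.12},{"tx":0,"ty":0,"tz":0,"roll":-0.12},{"tx":0,"ty":0,"tz":0,"roll":-0.06},{"tx":0,"ty":0,"tz":0,"roll":0},{"tx":0,"ty":0,"tz":0,"roll":0}]' && python3 go.py 617 -137 11 87
```

```text
t: 22.6
tool_pos: [0.6159, -0.1382, 0.1164]
tool_rot: [-2.767, -1.485, 0.001]
contact_force: [-0.4, 1.3, -1.8]
opening: 0.0274
grip_force: 49.8
t: 23.18
tool_pos: [0.6149, -0.1367, 0.1171]
tool_rot: [-2.278, -2.163, 0.0]
contact_force: [0.1, 0.1, -1.6]
opening: 0.0277
grip_force: 49.8
t 23.18 pos [ 614.9 -136.7  117.1] phi 87.0 tilt 0.000 q6 -0.29 open 27.7 grip 50
move now-axes [ -0.2   2.2 106.1] after-roll axes [ -0.2   2.2 106.1] roll 0.001
```

```bash
python3 -m handwheel '[{"tx":0,"ty":2,"tz":20,"roll":0},{"tx":0,"ty":0,"tz":30,"roll":0},{"tx":0,"ty":0,"tz":25,"roll":0},{"tx":0,"ty":0,"tz":18,"roll":0},{"tx":0,"ty":0,"tz":7,"roll":0},{"tx":0,"ty":0,"tz":3,"roll":0},{"tx":0,"ty":0,"tz":1,"roll":0},{"tx":0,"ty":0,"tz":0,"roll":0},{"tx":0,"ty":0,"tz":0,"roll":0}]' && 
python3 -m handwheel '[{"tx":0,"ty":0,"tz":1.5,"roll":0},{"tx":0,"ty":0,"tz":0,"roll":0},{"tx":0,"ty":0,"tz":0,"roll":0}]'; python3 -m handwheel '[{"tx":0,"ty":0,"tz":0.7,"roll":0},{"tx":0,"ty":0,"tz":0,"roll":0},{"tx":0,"ty":0,"tz":0,"roll":0}]'
```

```text
t: 23.93
tool_pos: [0.6184, -0.1373, 0.0147]
tool_rot: [2.275, 2.163, 0.002]
contact_force: [-0.1, -0.3, -1.4]
opening: 0.0275
grip_force: 49.8
t: 24.18
tool_pos: [0.6174, -0.137, 0.0119]
tool_rot: [2.276, 2.165, 0.001]
contact_force: [0.0, -0.7, -0.2]
opening: 0.0277
grip_force: 49.8
t: 24.43
tool_pos: [0.6174, -0.137, 0.011]
tool_rot: [2.276, 2.165, 0.0]
contact_force: [-0.5, 1.4, -0.1]
opening: 0.0273
grip_force: 50.0
```

```bash
python3 -m handwheel '[{"tx":0,"ty":0,"tz":0.3,"roll":0},{"tx":0,"ty":0,"tz":0,"roll":0},{"tx":0,"ty":0,"tz":0,"roll":0},{"tx":0,"ty":0,"tz":-10,"roll":0},{"tx":0,"ty":0,"tz":-30,"roll":0},{"tx":0,"ty":0,"tz":-40,"roll":0},{"tx":0,"ty":0,"tz":-40,"roll":0},{"tx":4,"ty":-20,"tz":-20,"roll":0},{"tx":4,"ty":-35,"tz":-5,"roll":0},{"tx":4,"ty":-35,"tz":0,"roll":0},{"tx":4,"ty":-35,"tz":0,"roll":0},{"tx":4,"ty":-35,"tz":0,"roll":0}]' 46 && 
python3 -m handwheel '[{"tx":0,"ty":0,"tz":0,"roll":0.12},{"tx":0,"ty":0,"tz":0,"roll":0.12},{"tx":0,"ty":0,"tz":0,"roll":0.12},{"tx":0,"ty":0,"tz":0,"roll":0.12},{"tx":0,"ty":0,"tz":0,"roll":0.12},{"tx":0,"ty":0,"tz":0,"roll":0.12},{"tx":0,"ty":0,"tz":0,"roll":0.12},{"tx":0,"ty":0,"tz":0,"roll":0.12},{"tx":0,"ty":0,"tz":0,"roll":0.1},{"tx":0,"ty":0,"tz":0,"roll":0},{"tx":0,"ty":0,"tz":0,"roll":0}]' 60
python3 - <<'E'
from h import *
s=shot("wrist");save("w6",s);crop(s,0,0,640,400,1.0,"pics/w6.png")
P=cloud(s);z=P[...,2]
k=(z>.012)&(z<.04)&(np.hypot(P[...,0]-.455,P[...,1]+.13)<.05);q=P[k][:,:2]*1000;print(k.sum(),cv2.minAreaRect(q.astype(np.float32)),P[k][:,2].max())
# fit L shape: legs 12 half-width, 50 long
from scipy.optimize import minimize
def cost(p):
    c,sn=np.cos(p[2]),np.sin(p[2]);d=q-p[:2];a=d@[c,sn];b=d@[-sn,c]
    f=lambda a,b:np.maximum.reduce([np.abs(b)-12.5,-12.5-a,a-50])
    e=np.minimum(f(a,b),f(b,a));return np.mean(np.clip(e,0,None)**2)+ .02*np.mean(a*0)
r=minimize(cost,[431,-122,np.radians(-63.7)],method="Nelder-Mead");print(r.x[:2].round(1),np.degrees(r.x[2]),r.fun)
E
python3 go.py 458 -109 5 26
```

```text
t: 25.43
tool_pos: [0.457, -0.1087, 0.1562]
tool_rot: [2.275, 2.165, 0.001]
contact_force: [0.5, -0.3, 0.8]
opening: 0.0458
grip_force: 0.0
t: 26.35
tool_pos: [0.4584, -0.109, 0.1559]
tool_rot: [3.057, 0.721, 0.001]
contact_force: [0.8, 0.4, -0.3]
opening: 0.06
grip_force: 0.0
2615 ((455.5391845703125, -130.6411590576172), (61.94230270385742, 63.3021354675293), 27.77714729309082) 0.028863037935266622
[ 430.3 -123.8] -60.763137650259495 0.00011897301225632313
t 26.40 pos [ 458.4 -109.   155.8] phi 26.5 tilt 0.001 q6 0.72 open 60.3 grip 0
move now-axes [ -0.4  -0.2 150.8] after-roll axes [ -0.5  -0.2 150.8] roll 0.009
```

View pics/w6.png

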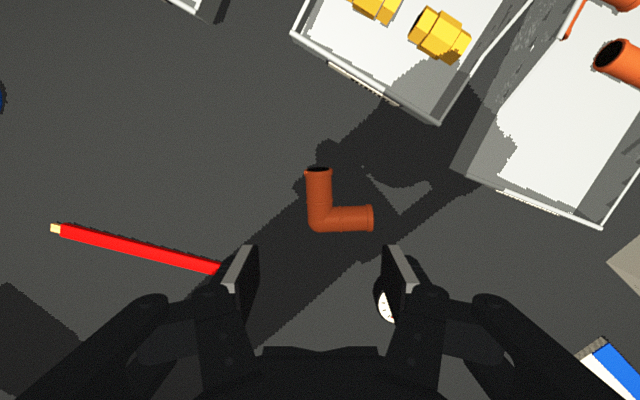

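The elbow's corner is at (320,222) and the leg to grip runs straight up to (318,170) between the fingers. The gauge at (385,305) is clear of them. Gripping.

```bash
python3 -m handwheel '[{"tx":1,"ty":-0.5,"tz":25,"roll":-0.02},{"tx":0,"ty":0,"tz":35,"roll":0},{"tx":0,"ty":0,"tz":35,"roll":0},{"tx":0,"ty":0,"tz":28,"roll":0},{"tx":0,"ty":0,"tz":19,"roll":0},{"tx":0,"ty":0,"tz":9,"roll":0},{"tx":0,"ty":0,"tz":0,"roll":0}]' && 
python3 -m handwheel '[{"tx":0,"ty":0,"tz":0,"roll":0},{"tx":0,"ty":0,"tz":0,"roll":0},{"tx":0,"ty":0,"tz":0,"roll":0},{"tx":0,"ty":0,"tz":0,"roll":0},{"tx":0,"ty":0,"tz":0,"roll":0},{"tx":0,"ty":0,"tz":0,"roll":0},{"tx":0,"ty":0,"tz":0,"roll":0}]' 15 50 &&
python3 go.py 600 -259 110 5
```

```text
t: 26.98
tool_pos: [0.4572, -0.1073, 0.0022]
tool_rot: [-3.048, -0.749, 0.006]
contact_force: [-0.7, 1.1, -0.9]
opening: 0.0602
grip_force: 0.0
t: 27.57
tool_pos: [0.4608, -0.1089, 0.0065]
tool_rot: [3.049, 0.748, 0.005]
contact_force: [-1.0, -0.7, 5.9]
opening: 0.0225
grip_force: 55.7
t 27.57 pos [ 460.8 -108.9    6.5] phi 27.6 tilt 0.004 q6 0.70 open 22.5 grip 56
move now-axes [  54.2  197.8 -102.7] after-roll axes [ 125.9  161.9 -102.7] roll 0.394
```

```bash
python3 -m handwheel '[{"tx":0,"ty":0,"tz":-10,"roll":0},{"tx":0,"ty":0,"tz":-25,"roll":0},{"tx":0,"ty":0,"tz":-35,"roll":0},{"tx":0,"ty":0,"tz":-33,"roll":0},{"tx":6,"ty":22,"tz":0,"roll":0},{"tx":10,"ty":35,"tz":0,"roll":0},{"tx":10,"ty":35,"tz":0,"roll":0},{"tx":10,"ty":35,"tz":0,"roll":0},{"tx":10,"ty":36,"tz":0,"roll":0},{"tx":8,"ty":35,"tz":0,"roll":0},{"tx":0,"ty":0,"tz":0,"roll":0.1},{"tx":0,"ty":0,"tz":0,"roll":0.1}]' && 
python3 -m handwheel '[{"tx":0,"ty":0,"tz":0,"roll":0.1},{"tx":0,"ty":0,"tz":0,"roll":0.09},{"tx":0,"ty":0,"tz":0,"roll":0},{"tx":0,"ty":0,"tz":0,"roll":0}]' && python3 go.py 600 -259 9.5 5
python3 - <<'E'
from h import *
s=shot("wrist");save("w7",s);crop(s,150,100,490,400,1.5,"pics/w7.png")
E
```

```text
t: 28.57
tool_pos: [0.599, -0.2601, 0.1069]
tool_rot: [-3.111, -0.43, 0.001]
contact_force: [-0.4, 0.1, -1.4]
opening: 0.0228
grip_force: 55.9
t: 28.9
tool_pos: [0.5982, -0.2584, 0.1074]
tool_rot: [-3.138, -0.146, 0.0]
contact_force: [0.0, 0.9, -1.3]
opening: 0.0225
grip_force: 55.9
t 28.90 pos [ 598.2 -258.4  107.4] phi 5.3 tilt 0.000 q6 0.96 open 22.5 grip 56
move now-axes [ 1.8  0.8 97.9] after-roll axes [ 1.8  0.7 97.9] roll 0.006
```

View pics/w7.png

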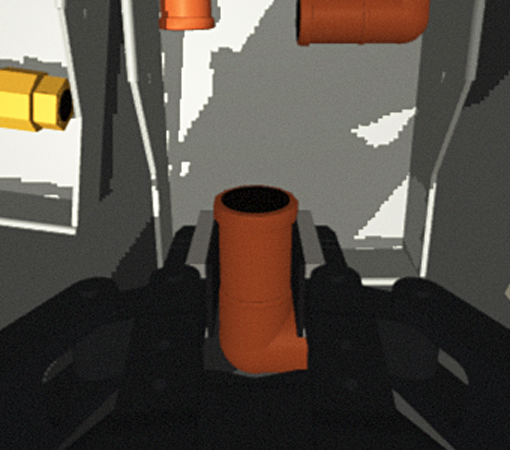

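The elbow is held straight (mouth at (257,200)) over the clear floor, with its other leg pointing right. Lowering.

```bash
python3 -m handwheel '[{"tx":1,"ty":0,"tz":20,"roll":0},{"tx":0,"ty":0,"tz":30,"roll":0},{"tx":0,"ty":0,"tz":25,"roll":0},{"tx":0,"ty":0,"tz":12,"roll":0},{"tx":0,"ty":0,"tz":5,"roll":0},{"tx":0,"ty":0,"tz":2,"roll":0},{"tx":0,"ty":0,"tz":1,"roll":0},{"tx":0,"ty":0,"tz":0,"roll":0},{"tx":0,"ty":0,"tz":0,"roll":0}]' && 
python3 -m handwheel '[{"tx":0,"ty":0,"tz":1,"roll":0},{"tx":0,"ty":0,"tz":0,"roll":0},{"tx":0,"ty":0,"tz":0,"roll":0}]'; python3 -m handwheel '[{"tx":0,"ty":0,"tz":0.7,"roll":0},{"tx":0,"ty":0,"tz":0,"roll":0},{"tx":0,"ty":0,"tz":0,"roll":0}]'
```

```text
t: 29.7
tool_pos: [0.6006, -0.2592, 0.0142]
tool_rot: [3.137, 0.143, 0.004]
contact_force: [0.1, 0.4, -1.8]
opening: 0.0224
grip_force: 55.9
t: 29.95
tool_pos: [0.5997, -0.2587, 0.0118]
tool_rot: [3.138, 0.143, 0.001]
contact_force: [0.0, 0.3, -1.3]
opening: 0.0226
grip_force: 55.9
t: 30.2
tool_pos: [0.5993, -0.2585, 0.0105]
tool_rot: [-3.138, -0.143, 0.0]
contact_force: [0.5, -0.4, -1.5]
opening: 0.0228
grip_force: 55.9
```

```bash
python3 -m handwheel '[{"tx":0,"ty":0,"tz":0.7,"roll":0},{"tx":0,"ty":0,"tz":0,"roll":0},{"tx":0,"ty":0,"tz":0,"roll":0}]'; python3 -m handwheel '[{"tx":0,"ty":0,"tz":0.7,"roll":0},{"tx":0,"ty":0,"tz":0,"roll":0},{"tx":0,"ty":0,"tz":0,"roll":0}]'
```

```text
t: 30.45
tool_pos: [0.5994, -0.2586, 0.0099]
tool_rot: [-3.138, -0.143, 0.0]
contact_force: [0.3, 0.2, -0.7]
opening: 0.0226
grip_force: 55.9
t: 30.7
tool_pos: [0.5995, -0.2586, 0.0096]
tool_rot: [3.138, 0.143, 0.0]
contact_force: [-1.6, 0.7, 2.6]
opening: 0.0225
grip_force: 56.3
```

Touched down. I'll release, retreat toward the robot and check from the top.

```bash
python3 -m handwheel '[{"tx":0,"ty":0,"tz":-0.3,"roll":0},{"tx":0,"ty":0,"tz":0,"roll":0},{"tx":0,"ty":0,"tz":0,"roll":0},{"tx":0,"ty":0,"tz":-10,"roll":0},{"tx":0,"ty":0,"tz":-30,"roll":0},{"tx":0,"ty":0,"tz":-40,"roll":0},{"tx":0,"ty":0,"tz":-40,"roll":0},{"tx":-15,"ty":15,"tz":-30,"roll":0},{"tx":-25,"ty":25,"tz":-20,"roll":0},{"tx":-25,"ty":30,"tz":0,"roll":0},{"tx":-30,"ty":30,"tz":0,"roll":0},{"tx":-30,"ty":30,"tz":0,"roll":0}]' 38 && 
python3 -m handwheel '[{"tx":-30,"ty":30,"tz":0,"roll":0},{"tx":-30,"ty":30,"tz":0,"roll":0},{"tx":-30,"ty":30,"tz":0,"roll":0},{"tx":-30,"ty":30,"tz":0,"roll":0},{"tx":0,"ty":0,"tz":0,"roll":0},{"tx":0,"ty":0,"tz":0,"roll":0}]'
python3 - <<'E'
from h import *
s=shot("top");crop(s,190,80,470,245,2.8,"pics/f.png");P=cloud(s);z=P[...,2]
for n,x,y,yw,h in(("head",599.5,291,1.8,.086),("valve",604.5,105.5,-2.2,.06),("coup",618.5,-105,-2.9,.034),("elbow",594.6,-279.5,5.2,.034)):
    c,sn=np.cos(np.radians(yw)),np.sin(np.radians(yw));d=P[...,:2]*1e3-[x,y];a=d@[c,sn];b=d@[-sn,c]
    k=(abs(b)<60)&(a>-50)&(a<54)&(z>.012);m=k.astype(np.uint8);nn,l,st,_=cv2.connectedComponentsWithStats(m)
    for i in range(1,nn):
        if st[i,4]<20: continue
        j=l==i;top=j&(z>z[j].max()-.02);print(n,st[i,4],"zmax",z[j].max().round(4),"x",a[j].min().round(),a[j].max().round(),"y",b[j].min().round(),b[j].max().round(),"top mid",a[top].mean().round(),b[top].mean().round())
E
```

```text
t: 31.7
tool_pos: [0.4871, -0.3995, 0.1816]
tool_rot: [3.136, 0.144, 0.003]
contact_force: [0.6, -1.0, -0.3]
opening: 0.0381
grip_force: 0.0
t: 32.2
tool_pos: [0.3795, -0.5278, 0.1802]
tool_rot: [3.138, 0.136, 0.001]
contact_force: [-0.2, 0.2, -0.1]
opening: 0.038
grip_force: 0.0
head 306 zmax 0.0874 x -39.0 8.0 y -26.0 21.0 top mid -17.0 -4.0
valve 180 zmax 0.0603 x -34.0 18.0 y -14.0 15.0 top mid -8.0 -0.0
coup 145 zmax 0.0364 x -14.0 12.0 y 8.0 53.0 top mid -2.0 31.0
coup 150 zmax 0.0366 x -16.0 13.0 y -55.0 -11.0 top mid -3.0 -33.0
elbow 293 zmax 0.0339 x -41.0 22.0 y -28.0 32.0 top mid -17.0 10.0
```

View pics/f.png

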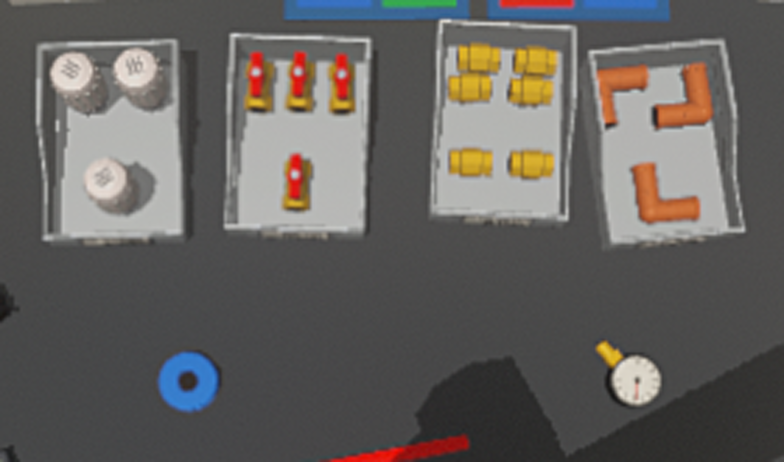

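The top view shows all five in place: head standing at (105,185), valve at (296,180) with its handle up, couplings at (470,162) and (530,163), and elbow at (660,195). The gauge at (635,380) has not moved, and heights and offsets are well inside tolerance.

```bash
python3 -c "
from station import ctrl
print(ctrl.finish_job())"
```

```text
the job is handed in; nothing more can be done
None
```

I put all five fittings in their kinds' bins, set down gently and upright or flat as the stock is, left the gauge where it was, and handed the job in at about 32 s; no verdict was shown.

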